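Press the note pad in the lever press

TASK

Two small lever presses stand on the desk, and in one of them a freshly glued note pad lies on the bed. Press that pad: pull this press's sprung lever all the way down to its stop, hold it there for about a second, then ease it slowly back up to its rest, never letting it snap back, and let go of it. Leave the pad where it lies and do not work the empty press.

Things in the scene. Friction and masses are not known exactly. Their poses are not given: they have to be found in the camera images.
- lever (a joint): hinge of the loaded press's lever, rad: 0 = at rest, arm 45 deg up on the robot's side; 0.95 = down on its hard stop, 9 deg below level. A spring pushes it up: about 6 N at the grip at rest, 12 N when down; let go, it snaps up. It drives a round ram 25 mm down onto the pad. Press: grey frame, base 170 x 110 mm fixed to the desk, column at the back, head 50 mm wide, top 195 mm above the desk
- lever_grip (a point): middle of the lever's black grip: a level round bar, 18 mm thick, sticking out to the right of the arm's end, free 45 mm either way. Axes turn with the lever: x from here, parallel to the arm, to the hinge axis (160 mm off, 165 mm above the desk); y along the bar, to the left. On a 160 mm arc it goes from 278 mm above the desk towards the robot and down to 139 mm; the bar turns freely on its pin
- note_pad: yellow pad of notes, loose, 76 x 76 x 10 mm, on the loaded press's steel bed (bed top 24 mm above the desk) under the ram; origin in the middle of its underside, z up
- spare_lever (a joint): the lever of the other press, which is of the same make but has an empty bed; rad, 0 = at rest; leave it alone
Things that resemble listed ones, but are neither listed nor needed, are in the scene too. What is shaped like the note_pad but green or red is not meant.

How it is judged:
By the outcome, as a careful person would: the job done as asked, in the order asked, and still so for the second after the job is handed in, with the robot touching nothing.
It also fails if it takes over 45 s, if anything falls off the work surface, if the arm or the gripper's body presses on something with over 40 N, if the wrist force passes 120 N, or if a joint passes its speed limit or range.

ROBOT

A 6-joint arm with a two-finger parallel gripper is mounted at the origin on a cart in front of the work surface, level with it; the furniture and walls round the work are solid. World frame = base frame: x ahead of the robot, y to its left, z up, the work surface at z = 0. Lengths are in m, angles in rad, forces in N, time in s.
With the tool pointing down it reaches from about 0.3 to 0.85 m from the base axis. Payload 5.4 kg.
Tool frame: the origin (TCP) lies midway between the tips of the shut fingers; the grasp point (between the pads) lies 19 mm behind it; z points along the fingers, y is the line along which they close (so a half turn about z gives the same grasp; the last joint's range is limited). The gripper opens to 85 mm and grips with 20 to 120 N. Pads are 22 mm wide; open, the fingers measure 114 mm over their backs; the gripper's body (76 mm by 85 mm) begins 54 mm behind the grasp point. The pads swing forward as they close: fully open they stand 13 mm farther back than shut.
Start: joints at [0.967, 0.158, 1.597, -0, 1.386, -0.21], TCP at [0.221, 0.531, 0.207] pointing down, gripper open.
Joint ranges: [-2.91, 2.91], [-0.94, 2.29], [0.18, 2.7], [-1.29, 4.43], [0.17, 2.64], [-3, 3]. Speed limits (rad/s): [2.57, 2.57, 3.14, 3.14, 3.14, 3.14].

INTERFACE

Orientations are given as a unit quaternion [x, y, z, w].
In Python, from station import get_state, imaging, ticket gives the robot as it stands.
- The arm moves only by the shell command python3 -m inch 'ROWS' [FORCE]. ROWS is a JSON object of lists of equal length, an entry for each row: "fingers": the finger opening in mm, from 0 to 85.4; "slide": the shift along the tool's x, y, z in mm, a list of three; "yaw": the turn about the tool's z in degrees. In form: {"fingers": [fingers, ...], "slide": [[tx, ty, tz], ...], "yaw": [yaw, ...]}. A call has 1 to 8 rows; each row shifts and turns the commanded pose from where the row before left it, along the tool's axes as they then stand; what a row does not reach is not made up. A row lasts 1/12 s, in which the tool goes at most 41.7 mm and 7.16 degrees, less where a joint would pass 70% of its speed; a pose out of reach is approached as far as the arm can. A call is refused whole if a number of a shift passes 41.7 or a number of a turn 7.16, either way. A call with a gripper value outside its range is refused whole. The fingers move at their own pace and stop on an object; FORCE is the grip in N (left out, the last holds). Time passes only in rows, so rows that do not move let the fingers close. It gives the time, the measured TCP pose, the force, the opening and the grip force at its end, in the units of the state.
- get_state(): the state, without advancing time (a new reading comes with each control period).
- imaging.grab_frame(name): name is "scene" or "top"; returns the picture (400x640x3 uint8, red, green, blue); there is no depth.
- imaging.calibration(name): a dict with "K" (3x3 intrinsics, pixels), "D" ([k1, k2, p1, p2, k3] as OpenCV has them; the pictures are not rectified), "cam_to_world" (4x4, takes a point from camera to world coordinates). Camera axes: x right, y down, z forward; pixel columns grow to the right and rows downward; lengths in m; the calibration is good to about 2 mm. A picture is of the moment at which its call begins. calibration takes no time and is no camera call.
- ticket.finish_job(): hands the job in; it is judged then, once.
The state is a dict: "t": time; "q": joint angles; "qd": joint speeds; "effort": joint torques, N m; "tcp_pos": TCP position; "tcp_rot": TCP orientation; "ft_force": force on the tool from outside, world axes, zero at the start; "wrist_torque": the same for the moment, N m; "finger_gap": opening from 0.0 (shut) to 1.0 (fully open); "finger_force": force on a finger pad.
Only numpy, scipy, OpenCV 4.12 (cv2) and the standard library are available. Lean on these libraries where they do the work, as an engineer would, in place of code of your own. Each camera call takes 0.05 s, during which the arm holds its last target. There are 200 camera calls.

## Working session

There is one attempt and no reset: what is moved stays moved. The work goes in short steps, Python scripts to look and compute and a shell command to move; the robot and the scene stay as the last step left them, time stands still between calls to the robot, and variables do not carry over. Pictures are saved under pics/ and viewed, at most 10 in all, crops included, and the job is handed in when it is done.

```bash
ls; mkdir -p pics; python3 - <<'E'
from station import get_state, imaging
import cv2
for n in("scene","top"):
    cv2.imwrite(f"pics/{n}0.png",imaging.grab_frame(n)[:,:,::-1])
    c=imaging.calibration(n);print(n,c["K"],c["D"],c["cam_to_world"])
s=get_state();print(s)
E
```

```text
pics
scene [[499.8508663    0.         319.5526566 ]
 [  0.         499.8508663  205.17246448]
 [  0.           0.           1.        ]] [0.00528234 0.         0.         0.         0.        ] [[ 0.60786203 -0.55912867  0.56380748 -0.25600304]
 [-0.79400446 -0.42104308  0.43849703 -0.47034131]
 [-0.00778903 -0.71421135 -0.69988676  1.1428927 ]
 [ 0.          0.          0.          1.        ]]
top [[470.96626933   0.         312.34045004]
 [  0.         470.96626933 198.23342632]
 [  0.           0.           1.        ]] [0.04841824 0.         0.         0.         0.        ] [[ 0.0214405  -0.99887366  0.04232874  0.41501517]
 [-0.99967137 -0.02201423 -0.01313491  0.14320183]
 [ 0.01405195 -0.04203321 -0.99901739  1.59337388]
 [ 0.          0.          0.          1.        ]]
{'t': 0.1, 'q': array([ 9.66856912e-01,  1.58974042e-01,  1.59812321e+00,  4.61193714e-05,
        1.38618945e+00, -2.10090437e-01]), 'qd': array([ 0.00018784, -0.00163152, -0.00225757, -0.00065058, -0.00033767,
        0.00155297]), 'effort': array([-5.98932766e-04, -3.96994078e+01, -3.32337356e+01, -3.09030975e-04,
        4.27627499e-03, -2.32122993e-06]), 'tcp_pos': array([0.22031674, 0.53048837, 0.20581365]), 'tcp_rot': array([ 1.95658290e-01,  9.80671768e-01, -7.68856133e-04, -3.56124257e-04]), 'ft_force': array([-0.13713946,  0.77735629,  0.42908222]), 'wrist_torque': array([-0.01776428,  0.04580348,  0.09052935]), 'finger_force': 0.0, 'finger_gap': 1.0007010095651931}
```

View pics/scene0.png

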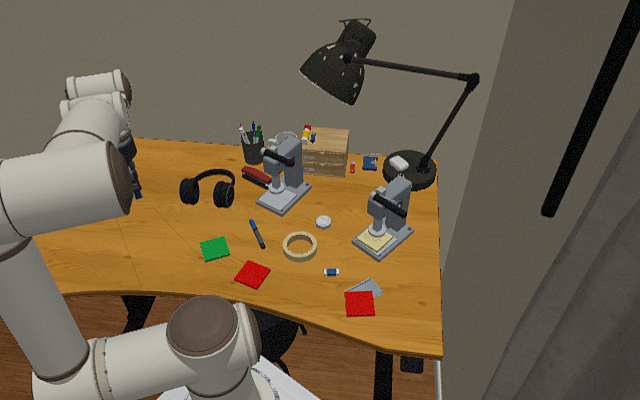

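View pics/top0.png

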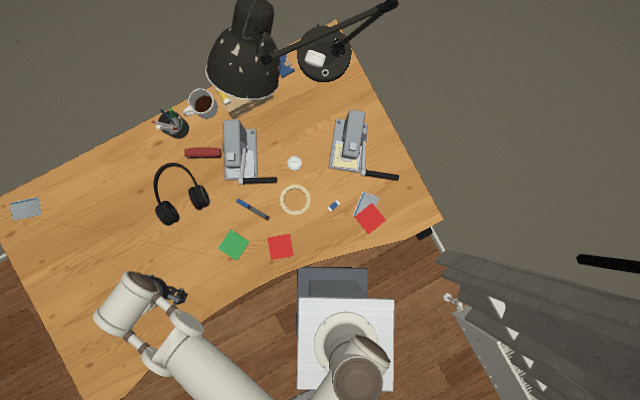

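The two candidates are the left press, at scene (283,180) and top (240,150), whose bed looks grey and empty, and the right press, at scene (385,220) and top (350,140), which has a yellow pad on its bed. Red pads lie at scene (253,274) and (360,303), and a green one at (214,249). I choose the right press and will check it in a close crop.

```bash
python3 - <<'E'
import cv2,numpy as np
a=cv2.imread("pics/scene0.png")[160:270,335:435];b=cv2.imread("pics/top0.png")[95:205,315:415]
cv2.imwrite("pics/crop.png",np.hstack([cv2.resize(a,(400,440),interpolation=2),cv2.resize(b,(400,440),interpolation=2)]))
E
```

```text
(no output)
```

View pics/crop.png

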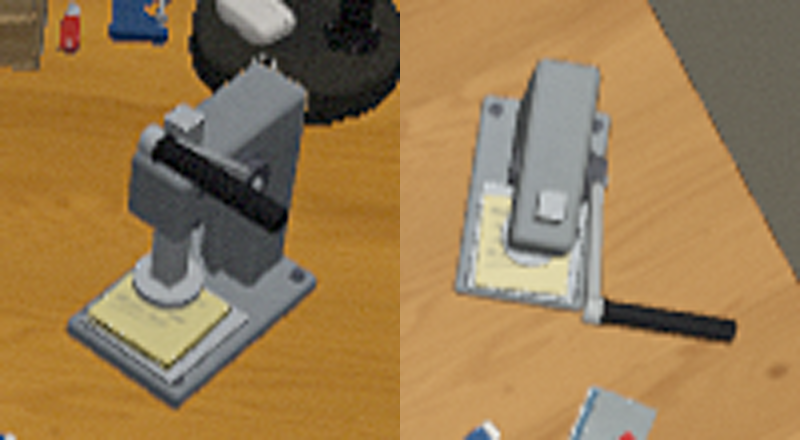

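The crop confirms it: a yellow pad lies under the right press's ram. Its black bar runs from about top (366,173) to (399,177.5) and scene (374,197) to (405.5,214). I'll triangulate these points next.

```bash
cat > h.py <<'E'
import numpy as np,cv2
from station import imaging,get_state
from scipy.spatial.transform import Rotation as R
def ray(n,p):
    c=imaging.calibration(n);T=np.array(c["cam_to_world"])
    u=cv2.undistortPoints(np.array([[p]],float),np.array(c["K"]),np.array(c["D"]))[0,0]
    return T[:3,3],T[:3,:3]@np.array([*u,1])
def at(n,p,z):
    o,d=ray(n,p);return o+d*(z-o[2])/d[2]
def proj(n,P):
    c=imaging.calibration(n);W=np.linalg.inv(c["cam_to_world"])
    return cv2.projectPoints(np.atleast_2d(P).astype(float),cv2.Rodrigues(W[:3,:3])[0],W[:3,3],np.array(c["K"]),np.array(c["D"]))[0][:,0]
def tri(a,b):
    o1,d1=ray("scene",a);o2,d2=ray("top",b)
    s=np.linalg.lstsq(np.c_[d1,-d2],o2-o1,rcond=None)[0];p,q=o1+s[0]*d1,o2+s[1]*d2
    return (p+q)/2,np.linalg.norm(p-q)
E
python3 - <<'E'
from h import *
print(tri((374.5,197.5),(366.5,173.2)),tri((405,213),(398.5,177.3)))
a=at("top",(366.2,173.2),.278);b=at("top",(398.7,177.5),.278);print(a,b,np.linalg.norm(a-b),np.degrees(np.arctan2(*(a-b)[1::-1])))
# base corners (top crop): back left, front left, front right
for p in[(315+85/4,95+97/4),(315+57/4,95+290/4),(315+183/4,95+308/4)]:print(at("top",p,.012))
# head top edges
for p in[(315+138/4,95+60/4),(315+200/4,95+66/4),(315+112/4,95+245/4),(315+175/4,95+255/4)]:print(at("top",p,.195))
s=get_state();print(R.from_quat(s["tcp_rot"]).as_matrix())
E
```

```text
(array([ 0.54368602, -0.02359895,  0.28047086]), np.float64(0.0013270311453118266)) (array([ 0.53471892, -0.11360692,  0.2869904 ]), np.float64(0.002495065710577474))
[ 0.54432349 -0.02360242  0.278     ] [ 0.53424249 -0.11490072  0.278     ] 0.09185318180970635 83.69902261381529
[0.75112054 0.04728609 0.012     ]
[0.58694729 0.06763851 0.012     ]
[ 0.57412099 -0.0388844   0.012     ]
[0.74097371 0.01928032 0.195     ]
[ 0.73752589 -0.02721422  0.195     ]
[0.6016519  0.03602265 0.195     ]
[ 0.59522543 -0.0111363   0.195     ]
[[-9.23435414e-01  3.83752574e-01 -9.99348162e-04]
 [ 3.83753669e-01  9.23434485e-01 -1.36863368e-03]
 [ 3.97615857e-04 -1.64734833e-03 -9.99998564e-01]]
```

```bash
python3 -m inch '{"fingers":[85,85,85,85,85,85,85,85],"slide":[[0,0,-22],[0,0,-22],[0,0,-22],[0,0,-22],[0,0,-22],[0,0,-22],[0,0,-22],[0,0,-22]],"yaw":[7,7,7,7,7,7,7,7]}'
python3 -m inch '{"fingers":[85,85,85],"slide":[[0,0,0],[0,0,0],[0,0,0]],"yaw":[6,6,6]}'
```

```text
t: 0.77
tcp_pos: [0.2204, 0.5307, 0.3832]
tcp_rot: [0.635, 0.772, -0.001, 0.0]
ft_force: [0.1, -0.4, -0.0]
finger_gap: 0.996
finger_force: 0.0
t: 1.02
tcp_pos: [0.2207, 0.531, 0.3827]
tcp_rot: [0.748, 0.664, -0.0, -0.0]
ft_force: [-0.3, 0.2, 0.2]
finger_gap: 0.998
finger_force: 0.0
```

```bash
python3 -m inch '{"fingers":[85,85,85,85,85,85,85,85],"slide":[[-31,21,0],[-31,21,0],[-31,21,0],[-31,21,0],[-31,21,0],[-31,21,0],[-31,21,0],[-31,21,0]],"yaw":[0,0,0,0,0,0,0,0]}'
python3 -m inch '{"fingers":[85,85,85,85,85,85,85,85],"slide":[[-31,21,0],[-31,21,0],[-31,21,0],[-31,21,0],[-31,21,0],[-31,21,0],[-31,21,0],[0,0,0]],"yaw":[0,0,0,0,0,0,0,0]}'
python3 - <<'E'
from h import *
s=get_state();M=R.from_quat(s["tcp_rot"]).as_matrix();print(M.round(3),s["tcp_pos"],s["q"])
print("to go mm",M.T@(np.array([.5393,-.0693,.259])-s["tcp_pos"])*1000)
E
```

```text
t: 1.68
tcp_pos: [0.3594, 0.2637, 0.3823]
tcp_rot: [0.746, 0.666, -0.0, -0.0]
ft_force: [0.6, -1.0, 0.5]
finger_gap: 0.993
finger_force: 0.0
t: 2.35
tcp_pos: [0.4819, 0.0278, 0.381]
tcp_rot: [0.749, 0.663, -0.001, 0.0]
ft_force: [-0.1, -0.3, -0.3]
finger_gap: 0.996
finger_force: 0.0
[[ 0.121  0.993 -0.002]
 [ 0.993 -0.121 -0.002]
 [-0.002 -0.002 -1.   ]] [0.48192979 0.02779258 0.38101704] [-0.19175673 -0.13524031  1.55521537 -0.00235727  1.72339342 -0.07095491]
to go mm [-89.17860191  68.92074841 122.08020794]
```

```bash
python3 -m inch '{"fingers":[85,85,85,85,85],"slide":[[-30,23,10],[-30,23,10],[-29,23,10],[0,0,0],[0,0,0]],"yaw":[0,0,0,0,0]}'
python3 - <<'E'
from h import *
a=imaging.grab_frame("scene")[120:270,310:470];b=imaging.grab_frame("top")[90:240,300:460]
cv2.imwrite("pics/hover.png",np.hstack([cv2.resize(x,(400,375),interpolation=2) for x in(a,b)])[:,:,::-1])
s=get_state();M=R.from_quat(s["tcp_rot"]).as_matrix()
print("to go mm",M.T@(np.array([.5393,-.0693,.259])-s["tcp_pos"])*1000)
E
```

```text
t: 2.77
tcp_pos: [0.5385, -0.0641, 0.3506]
tcp_rot: [0.747, 0.665, -0.001, -0.002]
ft_force: [0.8, 0.5, 0.3]
finger_gap: 0.995
finger_force: 0.0
to go mm [-6.68107099  1.53133004 93.78586449]
```

View pics/hover.png

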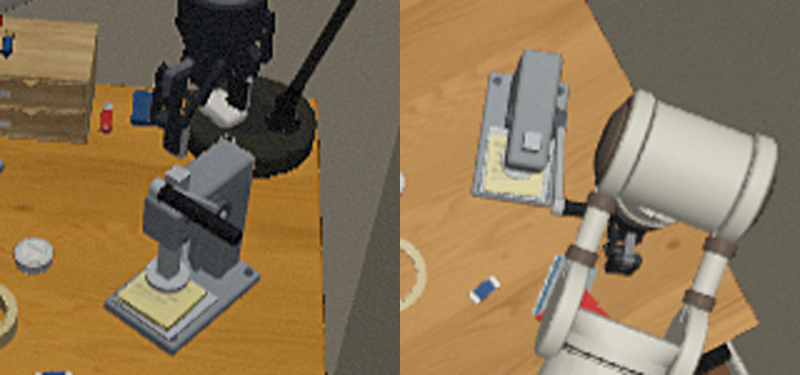

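The gripper hovers over the bar. In the scene part of the crop the fingertips are at (180,150) and (240,120), with the bar below at (200,210). I'll descend and close.

```bash
python3 -m inch '{"fingers":[85,85,85,85,85,85,85,85],"slide":[[-5,1,16],[0,0,16],[0,0,16],[0,0,16],[0,0,15],[0,0,13],[0,0,0],[0,0,0]],"yaw":[0,0,0,0,0,0,0,0]}' 30
python3 - <<'E'
from h import *
a=imaging.grab_frame("scene")[140:250,340:440]
cv2.imwrite("pics/down.png",cv2.resize(a,(500,550),interpolation=2)[:,:,::-1])
s=get_state();M=R.from_quat(s["tcp_rot"]).as_matrix()
print("to go mm",M.T@(np.array([.5393,-.0693,.259])-s["tcp_pos"])*1000)
E
```

```text
t: 3.53
tcp_pos: [0.5389, -0.0672, 0.2612]
tcp_rot: [0.746, 0.666, 0.0, -0.0]
ft_force: [-0.5, 0.4, -0.0]
finger_gap: 0.996
finger_force: 0.0
to go mm [-1.70987798  0.01610226  3.10096967]
```

View pics/down.png

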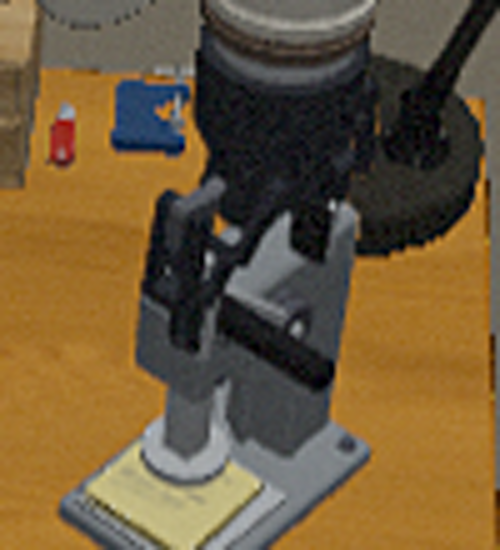

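The bar lies between the fingers: the near one is at crop (185,320) and the far one at (315,235). Closing now.

```bash
python3 -m inch '{"fingers":[60,40,25,10,5,5,5,5],"slide":[[0,0,3],[0,0,0],[0,0,0],[0,0,0],[0,0,0],[0,0,0],[0,0,0],[0,0,0]],"yaw":[0,0,0,0,0,0,0,0]}' 40
```

```text
t: 4.25
tcp_pos: [0.54, -0.0687, 0.2607]
tcp_rot: [0.746, 0.665, 0.001, 0.002]
ft_force: [-1.9, 1.8, 11.9]
finger_gap: 0.063
finger_force: 6.3
```

The opening is only about 5 mm with 12 N upward on the tool, so the bar is not between the pads. I'll look before moving on.

```bash
python3 - <<'E'
from h import *
a=imaging.grab_frame("scene")[140:250,340:440]
b=imaging.grab_frame("top")[120:230,320:420]
cv2.imwrite("pics/cl.png",np.hstack([cv2.resize(x,(400,440),interpolation=2) for x in(a,b)])[:,:,::-1])
s=get_state();print(s)
E
```

```text
{'t': 4.35, 'q': array([-3.48495137e-01,  4.36271669e-02,  1.61369386e+00, -4.21709378e-05,
        1.48006632e+00, -2.33999057e-01]), 'qd': array([ 0.00153632, -0.00188821,  0.00028705,  0.00237297, -0.0008011 ,
        0.00071907]), 'effort': array([-3.67418909e-01, -2.95130950e+01, -2.89211243e+01, -3.46059655e-02,
       -7.93648995e-01, -2.53525439e-03]), 'tcp_pos': array([ 0.54024206, -0.06872924,  0.26095578]), 'tcp_rot': array([0.74640386, 0.66548994, 0.00097876, 0.00186107]), 'ft_force': array([-1.92199841, -0.11928691, 11.39519113]), 'wrist_torque': array([0.17775779, 0.42810201, 0.01673662]), 'finger_force': 6.208158535882831, 'finger_gap': 0.05811477181286008}
```

View pics/cl.png

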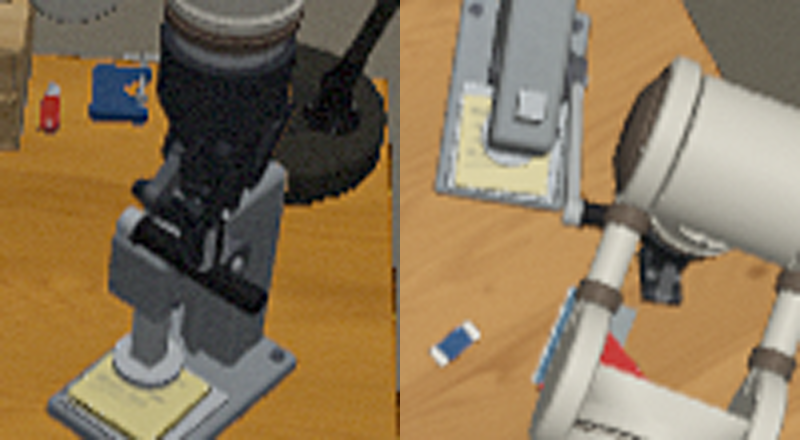

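```bash
python3 - <<'E'
from h import *
u=np.array([.9934,-.115,0]);l=np.array([.115,.9934,0]);z=np.array([0,0,1.])
g0=np.array([.5393,-.0693,.278]);H=g0+.1131*u-.113*z
cr=lambda p:((p-[340,140])*4).round()
ct=lambda p:((p-[320,120])*4).round()
for q in(0,.1,.2,.3):
    a=np.pi/4-q;g=H-.16*np.cos(a)*u+.16*np.sin(a)*z
    P=[g+.045*l,g,g-.045*l];print(q,g.round(4),cr(proj("scene",P)).tolist(),ct(proj("top",P)).tolist())
s=get_state();t=s["tcp_pos"];print("tcp",cr(proj("scene",[t,t+.019*z])).tolist(), ct(proj("top",t)).tolist())
E
```

```text
0 [ 0.5393 -0.0693  0.2781] [[141.0, 233.0], [197.0, 267.0], [256.0, 303.0]] [[186.0, 213.0], [250.0, 221.0], [314.0, 230.0]]
0.1 [ 0.5286 -0.0681  0.2663] [[129.0, 255.0], [185.0, 290.0], [243.0, 326.0]] [[182.0, 229.0], [245.0, 238.0], [308.0, 247.0]]
0.2 [ 0.5192 -0.067   0.2534] [[118.0, 277.0], [173.0, 312.0], [232.0, 349.0]] [[178.0, 244.0], [241.0, 253.0], [303.0, 261.0]]
0.3 [ 0.5111 -0.066   0.2396] [[108.0, 299.0], [163.0, 335.0], [221.0, 372.0]] [[174.0, 257.0], [236.0, 265.0], [298.0, 274.0]]
tcp [[195.0, 286.0], [198.0, 264.0]] [[245.0, 222.0]]
```

```bash
python3 - <<'E'
from h import *
f=np.mean([imaging.grab_frame("scene").astype(float) for _ in range(6)],0)
a=f[175:225,360:420]
a=np.clip(a*2.2,0,255).astype(np.uint8)
cv2.imwrite("pics/cl2.png",cv2.resize(a,(720,600),interpolation=2)[:,:,::-1])
s=get_state();print(s["finger_gap"],s["finger_force"],s["ft_force"])
E
```

```text
0.05602582125394272 6.186654707416892 [-2.88202054  0.05063472 11.08767197]
```

View pics/cl2.png

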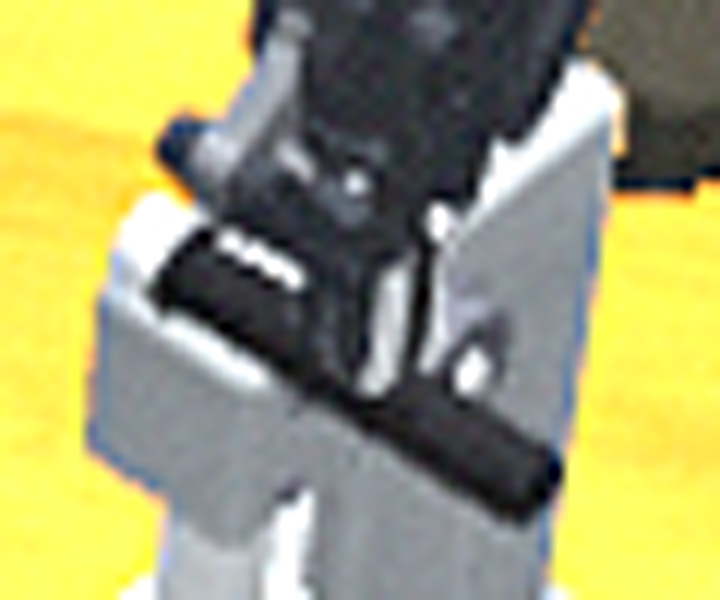

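The bar is between the fingers, with the near one in front of it at crop (340,360) and the far one behind at (420,290). It sits right at the tips, so it is only pinched on its upper part. I'll open, go about 12 mm deeper and close again.

```bash
python3 -m inch '{"fingers":[20,40,60,60,60,60],"slide":[[0,0,0],[0,0,0],[0,0,0],[0,0,4],[0,0,4],[0,0,4]],"yaw":[0,0,0,0,0,0]}' 40
python3 -m inch '{"fingers":[40,30,20,15,12,10,10,10],"slide":[[0,0,0],[0,0,0],[0,0,0],[0,0,0],[0,0,0],[0,0,0],[0,0,0],[0,0,0]],"yaw":[0,0,0,0,0,0,0,0]}' 40
```

```text
t: 5.15
tcp_pos: [0.5389, -0.0683, 0.2446]
tcp_rot: [0.746, 0.665, -0.0, -0.001]
ft_force: [-0.6, -0.8, -0.2]
finger_gap: 0.703
finger_force: 0.0
t: 5.82
tcp_pos: [0.5403, -0.0685, 0.2462]
tcp_rot: [0.747, 0.665, 0.001, 0.001]
ft_force: [5.8, -0.5, -1.2]
finger_gap: 0.193
finger_force: 39.1
```

The bar is held firmly now: 16.5 mm opening at 39 N. I'll follow the 160 mm arc down in small steps.

```bash
python3 -m inch '{"fingers":[10,10,10,10,10,10,10,10],"slide":[[0,-6.5,7],[0,-6,7.5],[0,-5.5,7.5],[0,-5,8],[0,-4.5,8.5],[0,-4.5,8.5],[0,-3.5,9],[0,-3,9]],"yaw":[0,0,0,0,0,0,0,0]}' 40
```

```text
t: 6.48
tcp_pos: [0.502, -0.0636, 0.183]
tcp_rot: [0.746, 0.666, 0.001, 0.001]
ft_force: [0.5, 3.3, 10.3]
finger_gap: 0.189
finger_force: 40.2
```

```bash
python3 -m inch '{"fingers":[10,10,10,10,10,10,10,10],"slide":[[0,-2.5,9],[0,-2,9.5],[0,-1.5,9.5],[0,-1,9.5],[0,-0.5,9.5],[0,0,9.5],[0,0.5,9.5],[0,1.5,9]],"yaw":[0,0,0,0,0,0,0,0]}' 40
python3 -m inch '{"fingers":[10,10],"slide":[[0,0,1],[0,0,1]],"yaw":[0,0]}' 40
```

```text
t: 7.15
tcp_pos: [0.496, -0.0628, 0.1074]
tcp_rot: [0.746, 0.666, 0.001, -0.0]
ft_force: [-3.4, 3.7, 12.4]
finger_gap: 0.194
finger_force: 40.3
t: 7.32
tcp_pos: [0.4963, -0.0628, 0.1062]
tcp_rot: [0.746, 0.666, 0.001, -0.0]
ft_force: [-5.7, 4.6, 19.3]
finger_gap: 0.19
finger_force: 41.1
```

The force is rising past the spring's 12 N and travel is 140 mm, so the lever is at its stop. I'll press a touch more and hold for about a second.

```bash
python3 -m inch '{"fingers":[10,10,10,10,10,10,10],"slide":[[0,0,1],[0,0,1],[0,0,0],[0,0,0],[0,0,0],[0,0,0],[0,0,0]],"yaw":[0,0,0,0,0,0,0]}' 40
python3 -m inch '{"fingers":[10,10,10,10,10,10],"slide":[[0,0,0],[0,0,0],[0,0,0],[0,0,0],[0,0,0],[0,0,0]],"yaw":[0,0,0,0,0,0]}' 40
```

```text
t: 7.9
tcp_pos: [0.4964, -0.0628, 0.1059]
tcp_rot: [0.746, 0.666, 0.001, 0.0]
ft_force: [-9.9, 6.0, 25.2]
finger_gap: 0.195
finger_force: 41.7
t: 8.4
tcp_pos: [0.4964, -0.0629, 0.1059]
tcp_rot: [0.746, 0.666, 0.001, 0.0]
ft_force: [-8.9, 6.1, 25.0]
finger_gap: 0.193
finger_force: 41.7
```

```bash
python3 -m inch '{"fingers":[10,10,10,10,10,10,10,10],"slide":[[0,0,-2],[0,0,-2],[0,-0.4,-3.1],[0,-0.4,-3.1],[0,-0.4,-3.2],[0,-0.2,-3.2],[0,-0.2,-3.2],[0,-0.2,-3.2]],"yaw":[0,0,0,0,0,0,0,0]}' 40
python3 -m inch '{"fingers":[10,10,10,10,10,10,10,10],"slide":[[0,0,-3.2],[0,0,-3.2],[0,0,-3.2],[0,0.1,-3.2],[0,0.1,-3.2],[0,0.2,-3.2],[0,0.3,-3.2],[0,0.3,-3.2]],"yaw":[0,0,0,0,0,0,0,0]}' 40
python3 -m inch '{"fingers":[10,10,10,10,10,10,10,10],"slide":[[0,0.4,-3.2],[0,0.5,-3.1],[0,0.5,-3.1],[0,0.5,-3.1],[0,0.7,-3.1],[0,0.7,-3.1],[0,0.7,-3.1],[0,0.9,-3]],"yaw":[0,0,0,0,0,0,0,0]}' 40
```

```text
t: 9.07
tcp_pos: [0.4941, -0.0625, 0.1269]
tcp_rot: [0.746, 0.666, 0.001, -0.0]
ft_force: [-3.5, 3.2, 11.3]
finger_gap: 0.193
finger_force: 40.3
t: 9.73
tcp_pos: [0.4952, -0.0627, 0.1526]
tcp_rot: [0.746, 0.666, 0.001, 0.0]
ft_force: [-2.4, 3.0, 10.7]
finger_gap: 0.195
finger_force: 40.3
t: 10.4
tcp_pos: [0.5004, -0.0633, 0.1777]
tcp_rot: [0.746, 0.666, 0.001, 0.001]
ft_force: [-2.0, 2.8, 9.2]
finger_gap: 0.192
finger_force: 40.2
```

```bash
python3 -m inch '{"fingers":[10,10,10,10,10,10,10,10],"slide":[[0,0.9,-3],[0,0.9,-3],[0,1.1,-3],[0,1.1,-3],[0,1.1,-3],[0,1.2,-2.9],[0,1.2,-2.9],[0,1.3,-2.9]],"yaw":[0,0,0,0,0,0,0,0]}' 40
python3 -m inch '{"fingers":[10,10,10,10,10,10,10,10],"slide":[[0,1.4,-2.8],[0,1.4,-2.8],[0,1.4,-2.8],[0,1.5,-2.8],[0,1.5,-2.8],[0,1.6,-2.8],[0,1.7,-2.7],[0,1.7,-2.7]],"yaw":[0,0,0,0,0,0,0,0]}' 40
```

```text
t: 11.07
tcp_pos: [0.5094, -0.0646, 0.2015]
tcp_rot: [0.746, 0.665, 0.001, 0.001]
ft_force: [-1.6, 2.9, 9.1]
finger_gap: 0.192
finger_force: 40.1
t: 11.73
tcp_pos: [0.5221, -0.0662, 0.2238]
tcp_rot: [0.746, 0.665, 0.002, 0.002]
ft_force: [3.2, 1.6, 7.3]
finger_gap: 0.19
finger_force: 40.0
```

```bash
python3 -m inch '{"fingers":[10,10,10,10,10,10,10],"slide":[[0,1.8,-2.7],[0,1.9,-2.5],[0,1.9,-2.5],[0,1.9,-2.5],[0,2,-2.4],[0,2,-2.4],[0,2,-2.4]],"yaw":[0,0,0,0,0,0,0]}' 40
```

```text
t: 12.32
tcp_pos: [0.5356, -0.068, 0.241]
tcp_rot: [0.746, 0.665, 0.002, 0.002]
ft_force: [3.8, 0.3, 5.5]
finger_gap: 0.189
finger_force: 39.8
```

```bash
python3 -m inch '{"fingers":[10,10,10,10],"slide":[[0,2.2,-2.3],[0,2,-2.3],[0,1,-1],[0,0,0]],"yaw":[0,0,0,0]}' 40
```

```text
t: 12.65
tcp_pos: [0.5402, -0.0686, 0.2458]
tcp_rot: [0.746, 0.665, 0.001, 0.001]
ft_force: [2.8, 0.9, 6.4]
finger_gap: 0.194
finger_force: 39.8
```

The tool still carries about 6 N of spring force, so I'll ease it a little further onto the rest stop.

```bash
python3 -m inch '{"fingers":[10,10,10,10,10,10],"slide":[[0,0.5,-0.5],[0,0.5,-0.5],[0,0.5,-0.5],[0,0.5,-0.5],[0,0,0],[0,0,0]],"yaw":[0,0,0,0,0,0]}' 40
```

```text
t: 13.15
tcp_pos: [0.5404, -0.0686, 0.2461]
tcp_rot: [0.746, 0.665, -0.001, -0.001]
ft_force: [-2.3, 0.8, 5.9]
finger_gap: 0.189
finger_force: 39.8
```

```bash
python3 -m inch '{"fingers":[10,10,10,10,10],"slide":[[0,0,-0.7],[0,0,-0.7],[0,0,0],[0,0,0],[0,0,0]],"yaw":[0,0,0,0,0]}' 25
```

```text
t: 13.57
tcp_pos: [0.5404, -0.0685, 0.2464]
tcp_rot: [0.746, 0.665, -0.001, -0.001]
ft_force: [-0.2, -0.7, -2.5]
finger_gap: 0.188
finger_force: 39.1
```

The force is near zero and slightly downward, so the lever is on its rest stop. I'll open slowly and lift away.

```bash
python3 -m inch '{"fingers":[16,20,26,34,44,56,70,85],"slide":[[0,0,0],[0,0,0],[0,0,0],[0,0,0],[0,0,0],[0,0,0],[0,0,0],[0,0,0]],"yaw":[0,0,0,0,0,0,0,0]}' 20
python3 -m inch '{"fingers":[85,85,85,85,85,85,85,85],"slide":[[0,0,0],[0,0,0],[0,0,-15],[0,0,-25],[0,0,-25],[0,0,-25],[0,0,-25],[0,0,-10]],"yaw":[0,0,0,0,0,0,0,0]}'
python3 - <<'E'
from h import *
a=imaging.grab_frame("scene")[110:270,250:450]
cv2.imwrite("pics/end.png",cv2.resize(a,(750,600),interpolation=2)[:,:,::-1])
E
```

```text
t: 14.23
tcp_pos: [0.5411, -0.0686, 0.2475]
tcp_rot: [0.746, 0.665, 0.0, 0.0]
ft_force: [0.4, 0.3, 0.4]
finger_gap: 0.913
finger_force: 0.0
t: 14.9
tcp_pos: [0.542, -0.0689, 0.3765]
tcp_rot: [0.746, 0.665, 0.001, 0.003]
ft_force: [0.6, -0.5, -0.3]
finger_gap: 0.996
finger_force: 0.0
```

View pics/end.png

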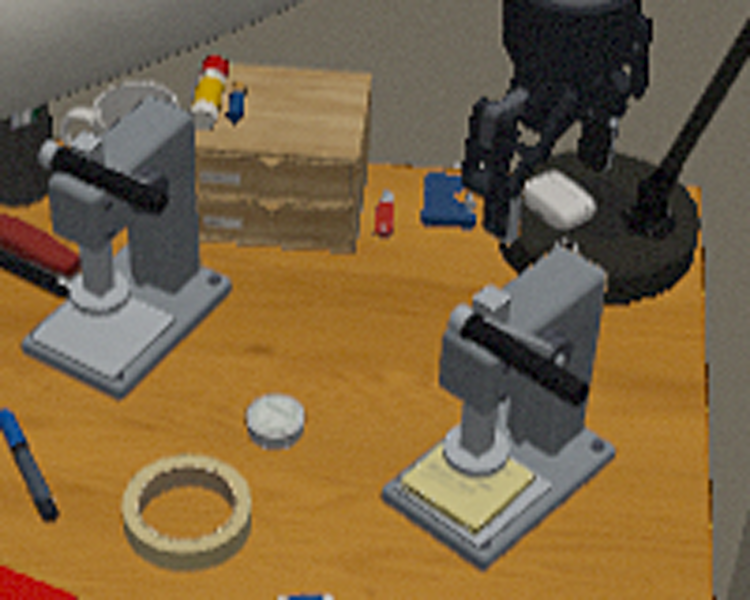

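The lever is back at rest, with its bar at (465,325) to (585,390). The pad lies on the bed at (470,490), the gripper is clear, and the left press is untouched with an empty bed.

```bash
python3 -c "
from station import ticket;print(ticket.finish_job())"
```

```text
the job is handed in; nothing more can be done
None
```

The pad in the right-hand press was pressed: I pulled its lever to the stop, held it there about 1 s, eased it back to rest over about 4 s and let go; the pad lies on its bed, the empty press was not worked, and the job is handed in.

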